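# Tuck an angle strip under a lapped sheet and hold it pressed down

## Robot

A 6-joint arm with a two-finger parallel gripper is mounted at the origin on the work surface. World frame = base frame: x ahead of the robot, y to its left, z up, the work surface at z = 0. Lengths are in m, angles in rad, forces in N, time in s.
With the tool pointing down it reaches from about 0.275 to 0.875 m from the base axis. Payload 12.5 kg.
Tool frame: the origin (TCP) lies on the mounting face of the last link; the fingertips stand 173 mm ahead of it and the grasp point (between the pads) lies 155 mm ahead of it (tcp_to_grasp is the distance from the TCP to the grasp point, in m); z points along the fingers, y is the line along which they close (so a half turn about z gives the same grasp; the last joint's range is limited). The gripper opens to 85 mm and grips with 20 to 120 N. Pads are 22 mm wide; open, the fingers measure 114 mm over their backs; the gripper's body (76 mm by 85 mm) begins 54 mm behind the grasp point. The pads swing forward as they close: fully open they stand 13 mm farther back than shut.
Start: joints at [-1.395, 0.351, 1.652, -0, 1.139, -0.085], TCP at [0.142, -0.531, 0.405] pointing down, gripper open.
Joint ranges: [-2.75, 2.75], [-0.79, 2.1], [0.01, 2.65], [-1.57, 4.71], [0.07, 3.14], [-2.87, 2.87]. Speed limits (rad/s): [2.22, 2.22, 2.79, 3.14, 3.14, 3.14].

## Interface

Orientations are given as a unit quaternion [x, y, z, w].
In Python, from plant import sense, get_image, get_calibration, hand_in, spot_in, spot_point, tcp_to_grasp gives the robot as it stands.
- The arm moves only by the shell command python3 -m jog 'ROWS' [FORCE]. ROWS is JSON, a list of rows, each a list of 5 numbers: the opening, from 0 (shut) to 1 (fully open), then the shift along the tool's x, y, z as a fraction of full scale, then the turn about the tool's z as a fraction of full scale. A call has 1 to 5 rows; each row shifts and turns the commanded pose from where the row before left it, along the tool's axes as they then stand; what a row does not reach is not made up. Full scale, the value 1, is 200 mm for a shift and 0.5 rad for a turn. A row lasts 1/10 s, in which the tool goes at most 50 mm and 8.59 degrees, less where a joint would pass 70% of its speed; a pose out of reach is approached as far as the arm can. A call with a number of a shift or a turn outside -1 to 1 is refused whole. A call with a gripper value outside its range is refused whole. The fingers move at their own pace and stop on an object; FORCE is the grip in N (left out, the last holds). Time passes only in rows, so rows that do not move let the fingers close. It gives the time, the measured TCP pose, the force, the opening and the grip force at its end, in the units of the state.
- sense(): the state, without advancing time (a new reading comes with each control period).
- get_image(name): name is "scene" or "top" or "wrist"; returns the picture (420x560x3 uint8, blue, green, red); there is no depth.
- get_calibration(name): a dict with "fx", "fy", "cx", "cy" (pixels), "camera_from_world" (4x4, takes a point from world to camera coordinates); the wrist camera has in their place "mount" (4x4, takes a point from camera to tool coordinates, whose origin is the TCP and whose axes are the flange's). Camera axes: x right, y down, z forward; pixel columns grow to the right and rows downward; lengths in m; the calibration is good to about 2 mm. The wrist camera is an equidistant fisheye: a pixel r from the principal point sees the ray r / f radians off the axis. A picture is of the moment at which its call begins: read the wrist's pose just before it. get_calibration takes no time and is no camera call.
- hand_in(): hands the job in; it is judged then, once.
Trained networks look in the newest picture that a camera, given by its name, has taken for a name from the list of things; names that differ only in an ending like _2 or _b are one class to them, and where a whole thing is asked for, a point or a joint stands for the part that bears it (a point fixed in the world has none). Each returns a list of dicts, best first, with "confidence" (0 to 1); they miss things now and then, are a little off and sometimes report something else, mostly with a low value. They report only what shows in the picture. A call takes as long as a camera call. They do not tell look-alikes from the thing itself.
- spot_in(camera, label): "at" ([column, row] in pixels, amid what is visible of it).
- spot_point(camera, label): "at" ([column, row] in pixels: a listed point, or the origin of a listed thing).
The state is a dict: "clock": time; "joints": joint angles; "qvel": joint speeds; "joint_efforts": joint torques, N m; "eef_pos": TCP position; "ee_rot": TCP orientation; "contact_force": force on the tool from outside, world axes, zero at the start; "wrist_torque": the same for the moment, N m; "grip_width": finger opening in m; "grasp_force": force on a finger pad.
Only numpy, scipy, OpenCV 4.12 (cv2) and the standard library are available. Lean on these libraries where they do the work, as an engineer would, in place of code of your own. Each camera call takes 0.05 s, during which the arm holds its last target. There are 200 camera calls.

## Task

Take the loose aluminium angle strip by its upstand, set it on the plywood fit-up board and slide the free edge of its flange under the overhanging edge of the hinged lap sheet, without lifting that sheet, until it is home against the stop bar beneath and the ends of the strip are level with the ends of the sheet. Finish while still holding the strip there, pressed firmly down flat on the board, ready for riveting; do not let go. Leave the other things on the bench where they are.

Things in the scene. Friction and masses are not known exactly. Their poses are not given: they have to be found in the camera images.
- strip: loose aluminium angle strip, 0.2 to 0.4 kg, on the bench. Flange 85 mm (its x) by 140 mm (y) by 4 mm thick; along its -x edge an upstand 10 mm thick (x -42.5 to -32.5 mm), 140 mm long, its top 50 mm above the underside. Origin: centre of the flange's underside. x points from the upstand to the free edge to be tucked (x +42.5 mm), z up.
- strip_grip (a point): point in the strip's upstand where it is best gripped: middle of its length and thickness, 32 mm above the strip's underside; axes as the strip's. Fingers close along x.
- tuck_left (a point): the +y corner of the strip's free edge, at the underside (strip frame: 42.5, 70, 0 mm)
- tuck_right (a point): the -y corner of the strip's free edge, at the underside (strip frame: 42.5, -70, 0 mm)
- fixture: fixed fit-up assembly: board, steel stop bar, hinged lap sheet. Origin: centre of the board's underside, on the bench; x points towards the stop bar (the tucking direction), z up. Board top at z 12 mm. Under the sheet (y -70 to 70 mm) a slot 8 mm high (z 12 to 20) and 35 mm deep opens towards -x, from the sheet's edge at x 10 to the bar's face at x 45 mm.
- board: the plywood board of the fit-up assembly, fixed: 250 mm (x) by 220 mm (y) by 12 mm; origin and axes as fixture. A firm press is about 10 to 20 N of downward push on the strip.
- stop (a point): foot of the stop face of the steel bar (bar 140 mm along y, 8 mm high above the board), at the middle of its length, at the board's top (fixture frame: 45, 0, 12 mm); axes as the fixture's
- lap (a joint): lap sheet's angle, rad: 0 flat on the bar, growing as its free edge lifts. Aluminium sheet 95 mm (x 10 to 105 in the fixture frame) by 140 mm by 3 mm, hinged along its far edge, 0.11 kg, held down by its weight alone: a touch from below lifts it.
- lap_edge (a point): middle of the lap sheet's free edge, on its top (fixture frame: 10, 0, 23 mm when it lies flat)
- hammer: bystander: hammer lying on the bench, far to one side; leave alone
- brush: bystander: brush lying on the bench, far to one side; leave alone
- discs: bystander: grinding wheel, diameter 80 mm, 24 mm high, beyond the work; leave alone
Things that resemble listed ones, but are neither listed nor needed, are in the scene too. Several things look just like the strip: the one meant starts farthest from the robot's base.

How it is judged:
On the way:
1. the strip's free edge is under the lap sheet, both corners at least 5 mm past the sheet's edge, low on the board (x of each of tuck_left, tuck_right in the frame of fixture above 0.015 m and z of each of tuck_left, tuck_right in the frame of fixture below 0.018 m and y of strip in the frame of fixture between -0.03 and 0.03 m), for 0.1 s.
At the end, for the whole second after the job is handed in: Fingers still on the strip (over 4 N); strip flat (0.04 rad), at rest, pressed on the board with over 8 N; both corners of its edge under the sheet and within 8 mm of the stop face; strip centred on the sheet within 10 mm; lap sheet down (under 0.05 rad) (x of each of tuck_left, tuck_right in the frame of fixture above 0.037 m and z of each of tuck_left, tuck_right in the frame of fixture below 0.018 m and y of strip in the frame of fixture between -0.01 and 0.01 m and angle between strip's own z axis and vertical below 0.04 rad and value of joint lap below 0.05 rad and contact force between strip and board above 8 N and contact force between the fingers and strip above 4 N and linear speed of strip below 0.02 m/s); the arm keeps its last pose, push and grip.
It fails at once if the lap sheet is lifted by more than 0.05 rad (about 5 mm at its edge) (value of joint lap above 0.05 rad).
It fails at once if a bystander is moved more than 30 mm (distance of any of hammer, brush, discs from where it was at the start of the episode above 0.03 m).
It also fails if it takes over 42 s, if anything falls off the work surface, if the arm or the gripper's body presses on something with over 40 N, if the wrist force passes 120 N, or if a joint passes its speed limit or range.

## Working session

There is one attempt and no reset: what is moved stays moved. The work goes in short steps, Python scripts to look and compute and a shell command to move; the robot and the scene stay as the last step left them, time stands still between calls to the robot, and variables do not carry over. Pictures are saved under pics/ and viewed, at most 10 in all, crops included, and the job is handed in when it is done.

```bash
mkdir -p pics; ls
python3 - <<'E'
from plant import *
import cv2,numpy as np
print(sense(),tcp_to_grasp)
for c in ("scene","top"):
    im=get_image(c); cv2.imwrite(f"pics/{c}0.png",im)
    k=get_calibration(c); print(c,k)
    for l in ("strip","fixture"): print(l,[(np.round(d["at"]).tolist(),round(d["confidence"],2)) for d in spot_point(c,l)])
    for l in ("strip_grip","tuck_left","tuck_right","stop","lap_edge"): print(l,[(np.round(d["at"],1).tolist(),round(d["confidence"],2)) for d in spot_point(c,l)])
E
```

```text
pics
{'clock': 0.0, 'joints': array([-1.39459465e+00,  3.51255859e-01,  1.65245275e+00, -3.16881644e-05,
        1.13910134e+00, -8.46436734e-02]), 'qvel': array([-0.00106372,  0.00096512, -0.00138875,  0.00161757, -0.0009627 ,
        0.00055183]), 'joint_efforts': array([-7.87525860e-04, -5.06096685e+01, -2.91406149e+01, -1.38154187e-04,
        4.53317509e-03, -1.18561545e-05]), 'eef_pos': array([ 0.14181871, -0.5312613 ,  0.40413666]), 'ee_rot': array([ 9.91505965e-01,  1.30059798e-01, -4.22249867e-05, -6.07352346e-04]), 'contact_force': array([0.36779921, 0.07265011, 0.81676057]), 'wrist_torque': array([0.00899193, 0.00408029, 0.0275881 ]), 'grasp_force': 0.0, 'grip_width': 0.08548198647770858} 0.1547
scene {'fx': 506.8451534731825, 'fy': 506.8451534731825, 'cx': 270.0308364831347, 'cy': 209.33143271845645, 'camera_from_world': array([[-0.57428521,  0.81864888,  0.00324221,  0.28999771],
       [ 0.66249337,  0.46706088, -0.58562503, -0.28690893],
       [-0.48093558, -0.33416785, -0.81057561,  1.66799775],
       [ 0.        ,  0.        ,  0.        ,  1.        ]])}
strip [([
[... 797 characters left out ...]
    [-0.99887723,  0.00252188, -0.04730673,  0.47148047],
       [ 0.04732991,  0.01009713, -0.99882828,  1.44518755],
       [ 0.        ,  0.        ,  0.        ,  1.        ]])}
strip [([241.0, 179.0], 0.87), ([182.0, 240.0], 0.78), ([257.0, 240.0], 0.76), ([184.0, 304.0], 0.62)]
fixture [([362.0, 192.0], 0.56), ([358.0, 177.0], 0.51)]
strip_grip [([235.3, 190.7], 0.9), ([268.6, 238.4], 0.8), ([179.2, 318.9], 0.79), ([184.8, 251.1], 0.63)]
tuck_left [([156.0, 236.4], 0.83), ([238.2, 256.6], 0.71), ([225.4, 158.1], 0.6), ([362.3, 192.2], 0.58)]
tuck_right [([270.5, 174.7], 0.9), ([198.5, 217.7], 0.86), ([247.7, 216.6], 0.79)]
stop [([356.7, 177.7], 0.57)]
lap_edge [([362.8, 186.0], 0.77)]
```

View pics/scene0.png

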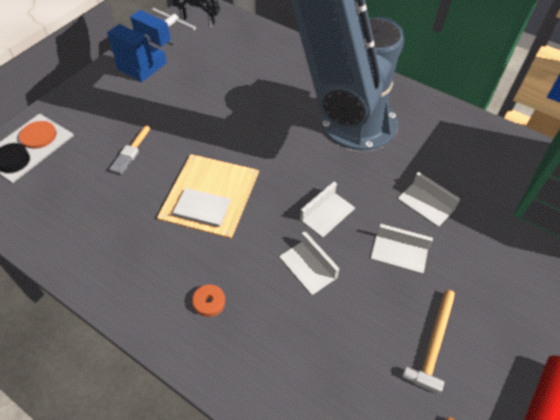

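View pics/top0.png

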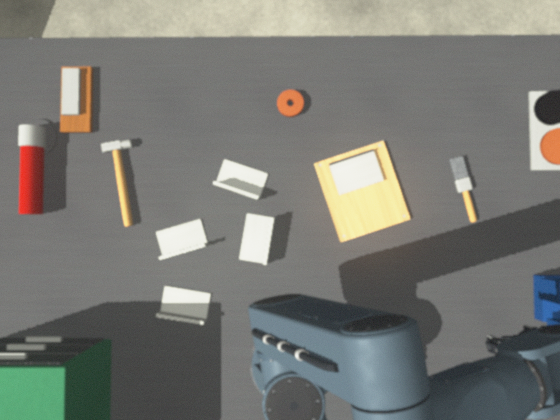

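The top picture shows four look-alike strips. The one at (241,179) is farthest from the base at about (292,364), and in the scene picture it is at (311,267). The board is at (362,190), with the sheet at its upper end. Next I'll fit the poses.

```bash
cat > h.py <<'E'
import numpy as np,cv2
from plant import *
from scipy.optimize import least_squares
from scipy.spatial.transform import Rotation as R
LOC={"strip":(0,0,0),"strip_grip":(-.0375,0,.032),"tuck_left":(.0425,.07,0),"tuck_right":(.0425,-.07,0)}
def proj(c,P,st=None):
    P=np.atleast_2d(P);k=get_calibration(c)
    if c=="wrist":
        T=np.eye(4);T[:3,:3]=R.from_quat(st["ee_rot"]).as_matrix();T[:3,3]=st["eef_pos"]
        M=np.linalg.inv(T@np.array(k["mount"]))
    else: M=np.array(k["camera_from_world"])
    q=P@M[:3,:3].T+M[:3,3]
    if c=="wrist":
        r=np.hypot(q[:,0],q[:,1]);s=np.arctan2(r,q[:,2])/np.maximum(r,1e-9)
        u=q[:,:2]*s[:,None]
    else: u=q[:,:2]/q[:,2:]
    return u*[k["fx"],k["fy"]]+[k["cx"],k["cy"]]
def place(p,L,z=0):
    c,s=np.cos(p[2]),np.sin(p[2]);L=np.atleast_2d(L)
    return np.c_[p[0]+c*L[:,0]-s*L[:,1],p[1]+s*L[:,0]+c*L[:,1],z+L[:,2]]
def fit(obs,p0,z=0):
    # obs: list of (camera, state, local pt, pixel)
    f=lambda p:np.concatenate([(proj(c,place(p,l,z),st)[0]-px) for c,st,l,px in obs])
    r=least_squares(f,p0,loss="soft_l1",f_scale=2.);return r.x,np.round(f(r.x).reshape(-1,2),1).tolist()
E
python3 - <<'E'
from h import *
O=[("top","strip",(241,179)),("top","strip_grip",(235.3,190.7)),("top","tuck_left",(225.4,158.1)),("top","tuck_right",(270.5,174.7)),
("scene","strip",(311,267)),("scene","strip_grip",(322.3,253.5)),("scene","tuck_left",(310.4,300.3)),("scene","tuck_right",(277.8,256))]
print(fit([(c,None,LOC[l],p) for c,l,p in O],[.4,.1,-.3]))
obs=[]
for c in("top","scene"):
    im=get_image(c);h=cv2.cvtColor(im,cv2.COLOR_BGR2HSV);m=cv2.inRange(h,(12,50,120),(35,255,255))
    n,l,s,ce=cv2.connectedComponentsWithStats(m)
    cand=(192-12,362) if 0 else None
    ct=(375,215) if c=="top" else (225,175)
    i=l[ct[1],ct[0]];q=cv2.convexHull(cv2.findContours((l==i).astype(np.uint8),0,2)[0][0])
    a=cv2.approxPolyDP(q,6,True)[:,0];print(c,i,a.tolist())
    np.save(f"{c}.npy",a)
    for x,y in((.125,.11),(.125,-.11),(-.125,.11),(-.125,-.11)):
        pr=proj(c,place([.36,-.15,.33],(x,y,.012)))[0]
        px=a[np.argmin(np.hypot(*(a-pr).T))];obs.append((c,None,(x,y,.012),px))
for p in((.36,-.15,.33),): print(fit(obs,p))
E
```

```text
(array([ 0.55419124,  0.15639176, -0.37225717]), [[-0.4, 0.4], [-0.4, -0.7], [-1.0, 0.1], [-3.4, -0.0], [-3.5, -0.1], [-2.5, 0.5], [-0.2, -5.4], [1.7, -0.4]])
top 8 [[383, 140], [411, 218], [340, 242], [313, 164]]
scene 14 [[190, 154], [259, 170], [231, 238], [157, 218]]
(array([ 0.31305133, -0.24517604, -0.00623727]), [[-2.6, -25.1], [-0.2, -0.8], [-2.6, 58.8], [0.5, 83.3], [-13.8, 16.7], [-1.7, 0.2], [33.5, -33.5], [-21.3, -61.4]])
```

```bash
cat >> h.py <<'E'
def go(grasp,psi):
    "remaining move to grasp point & yaw of tool x: in jog units"
    s=sense();Rm=R.from_quat(s["ee_rot"]).as_matrix();y=np.arctan2(Rm[1,0],Rm[0,0])
    t=np.array(grasp)+[0,0,tcp_to_grasp]
    d=Rm.T@(t-s["eef_pos"]);w=-((psi-y+np.pi/2)%np.pi-np.pi/2)
    print("t",round(s["clock"],2),"shift units",np.round(d/.2,4),"turn units",round(w/.5,3),"F",np.round(s["contact_force"],1),"grip",round(s["grip_width"],4),round(s["grasp_force"],1),"tilt",round(np.arccos(-Rm[2,2]),4),"j",np.round(s["joints"],2))
    return y
E
python3 - <<'E'
from h import *
C=[(.125,.11,.012),(.125,-.11,.012),(-.125,-.11,.012),(-.125,.11,.012)]
T=[(313,164),(383,140),(411,218),(340,242)];S=[(231,238),(157,218),(190,154),(259,170)]
print(fit([("top",None,c,p) for c,p in zip(C,T)]+[("scene",None,c,p) for c,p in zip(C,S)],[.5,-.2,.33]))
p=[.554,.156,-.372];g=place(p,LOC["strip_grip"])[0];print(g)
go([g[0],g[1],.22],-.372+np.pi/2)
E
```

```text
(array([ 0.51760233, -0.20800602,  0.32383494]), [[0.1, -0.7], [-1.0, -0.0], [-1.5, 0.3], [0.1, -0.2], [-0.2, -1.5], [-0.1, -0.4], [-0.0, 0.1], [-1.1, -0.3]])
[0.51906492 0.16963048 0.032     ]
t 0.9 shift units [ 2.7261 -2.9003  0.1499] turn units -1.876 F [ 0.8 -0.1  0.4] grip 0.0852 0.0 tilt 0.0001 j [-1.39  0.35  1.65 -0.    1.14 -0.08]
```

```bash
python3 -m jog '[[1,0.17,-0.18,0,0],[1,0.17,-0.18,0,0],[1,0.17,-0.18,0,0],[1,0.17,-0.18,0,0],[1,0.17,-0.18,0,0]]' | tail -3; python3 -m jog '[[1,0.17,-0.18,0,0],[1,0.17,-0.18,0,0],[1,0.17,-0.18,0,0],[1,0.17,-0.18,0,0],[1,0.17,-0.18,0,0]]'|tail -1; python3 -c "
from h import *
go([.519,.1696,.22],-.372+np.pi/2)"
```

```text
contact_force: [1.2, -1.2, -0.2]
grip_width: 0.0854
grasp_force: 0.0
grasp_force: 0.0
t 1.9 shift units [ 1.0207 -1.0913  0.152 ] turn units -1.876 F [ 0.6 -1.5 -0.2] grip 0.0851 0.0 tilt 0.0011 j [-0.36  0.05  2.03 -0.    1.06  0.95]
```

```bash
python3 -m jog '[[1,0.17,-0.18,0,0],[1,0.17,-0.18,0,0],[1,0.17,-0.18,0,0],[1,0.17,-0.18,0,0],[1,0.17,-0.18,0,0]]' | tail -1; python3 -m jog '[[1,0.17,-0.18,0,0],[1,0,0,0.05,-0.28],[1,0,0,0.05,-0.28],[1,0,0,0.05,-0.28],[1,0,0,0,-0.28]]'|tail -1;python3 -m jog '[[1,0,0,0,-0.28],[1,0,0,0,-0.28],[1,0,0,0,-0.2],[1,0,0,0,0]]'|tail -1; python3 -c "
from h import *
go([.519,.1696,.22],-.372+np.pi/2)
s=sense();im=get_image('wrist');cv2.imwrite('pics/w1.png',im)
import pickle;pickle.dump(s,open('w1.pkl','wb'))
for l in LOC: print(l,[(np.round(d['at'],1).tolist(),round(d['confidence'],2)) for d in spot_point('wrist',l)], proj('wrist',place([.554,.156,-.372],LOC[l]),s)[0])
"
```

```text
grasp_force: 0.0
grasp_force: 0.0
grasp_force: 0.0
t 3.3 shift units [ 0.0196 -0.0072 -0.0001] turn units 0.007 F [ 0.3  0.1 -0.8] grip 0.0856 0.0 tilt 0.0 j [0.22 0.37 1.7  0.   1.07 0.59]
strip [([110.2, 92.7], 0.85), ([315.5, 179.7], 0.79), ([184.9, 266.5], 0.62), ([12.2, 173.0], 0.62), ([504.1, 225.7], 0.18)] [313.25398636 180.77030306]
strip_grip [([73.5, 120.2], 0.88), ([275.6, 187.7], 0.83)] [278.54019776 187.62794423]
tuck_left [([98.6, 29.2], 0.85), ([124.0, 241.6], 0.73), ([354.8, 114.3], 0.6), ([17.6, 114.1], 0.59)] [354.35555352 117.34474669]
tuck_right [([231.7, 225.8], 0.86), ([46.2, 213.0], 0.82), ([168.5, 116.1], 0.72), ([350.7, 238.6], 0.64)] [347.33946047 240.16295702]
```

View pics/w1.png

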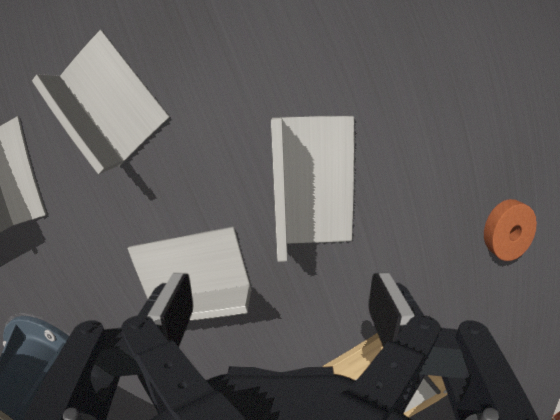

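The wrist picture shows the strip with flange corners at (354,116) and (352,241), and upstand-top corners at (272,119), (284,118), (278,261) and (287,260). I'll refit its pose with these.

```bash
python3 -c "
from h import *
import pickle;s=pickle.load(open('w1.pkl','rb'))
L=[(.0425,.07,.004),(.0425,-.07,.004),(-.0425,.07,.05),(-.0325,.07,.05),(-.0425,-.07,.05),(-.0325,-.07,.05)]
P=[(353.5,116),(352,241.5),(272,119),(284,118),(277.5,261),(287,260)]
p,r=fit([('wrist',s,l,q) for l,q in zip(L,P)],[.554,.156,-.372]);print(p,r)
g=place(p,LOC['strip_grip'])[0];print(g)
go(g,p[2]+np.pi/2)"
```

```text
[ 0.55540665  0.15523153 -0.33777734] [[1.0, 0.3], [-0.6, -1.0], [0.1, -0.6], [-0.7, 0.0], [-0.1, 0.3], [0.3, 1.0]]
[0.52002564 0.16765868 0.032     ]
t 3.55 shift units [0.0125 0.0011 0.94  ] turn units -0.068 F [ 0.8 -0.1  0.1] grip 0.0855 0.0 tilt 0.0 j [0.22 0.37 1.7  0.   1.07 0.59]
```

```bash
python3 -m jog '[[0.7,0.012,0.001,0.2,-0.068],[0.7,0,0,0.2,0],[0.7,0,0,0.2,0],[0.7,0,0,0.2,0],[0.7,0,0,0.1,0]]' | tail -1; python3 -m jog '[[0.7,0,0,0.04,0],[0.7,0,0,0,0],[0,0,0,0,0],[0,0,0,0,0],[0,0,0,0,0]]' 60; python3 -m jog '[[0,0,0,0,0],[0,0,0,0,0],[0,0,0,0,0]]'; python3 -c "
from h import *
go([ 0.5200 ,0.1677,.032],-.338+np.pi/2)"
```

```text
grasp_force: 0.0
clock: 4.55
eef_pos: [0.5203, 0.1677, 0.1877]
ee_rot: [0.815, 0.579, 0.001, 0.0]
contact_force: [-0.8, -0.7, 1.1]
grip_width: 0.0165
grasp_force: 0.0
clock: 4.85
eef_pos: [0.5202, 0.1677, 0.1877]
ee_rot: [0.815, 0.579, 0.001, 0.0]
contact_force: [-1.5, -0.3, 5.7]
grip_width: 0.0093
grasp_force: 59.8
t 4.85 shift units [-0.0002 -0.0011  0.0049] turn units 0.004 F [-1.5 -0.3  5.7] grip 0.0093 59.8 tilt 0.0014 j [0.23 0.66 1.8  0.   0.68 0.56]
```

```bash
python3 -m jog '[[0,0,0,-0.1,0],[0,0,0,-0.15,0],[0,0,0,0,-0.26],[0,0,0,0,-0.26],[0,0,0,0,-0.26]]' | tail -1; python3 -m jog '[[0,0,0,0,-0.26],[0,0,0,0,-0.27],[0,0,0,0,0]]'; python3 -c "
from h import *
g=place([.5176,-.208,.3238],(-.1,0,.082))[0];print(g)
go(g,.3238+np.pi/2)"
```

```text
grasp_force: 59.0
clock: 5.65
eef_pos: [0.5198, 0.1676, 0.2367]
ee_rot: [0.585, 0.811, -0.0, -0.0]
contact_force: [0.5, 0.0, -2.5]
grip_width: 0.0093
grasp_force: 59.0
[ 0.42279668 -0.23981714  0.082     ]
t 5.65 shift units [-1.7798e+00 -1.1028e+00  4.0000e-04] turn units -0.006 F [ 0.5  0.  -2.5] grip 0.0093 59.0 tilt 0.0003 j [ 0.23  0.57  1.79  0.    0.78 -0.09]
```

```bash
python3 -m jog '[[0,0,0,-0.2,0],[0,-0.178,-0.11,0,0],[0,-0.178,-0.11,0,0],[0,-0.178,-0.11,0,0],[0,-0.178,-0.11,0,0]]' | tail -1; python3 -m jog '[[0,-0.178,-0.11,0,0],[0,-0.178,-0.11,0,0],[0,-0.178,-0.11,0,0],[0,-0.178,-0.11,0,0],[0,-0.178,-0.11,0,0]]'|tail -1;python3 -m jog '[[0,-0.178,-0.11,0,0],[0,0,0,0,0],[0,0,0,0,0]]'; python3 -c "
from h import *
go([.4228,-.2398,.082],.3238+np.pi/2)
s=sense();im=get_image('wrist');cv2.imwrite('pics/w2.png',im)
import pickle;pickle.dump(s,open('w2.pkl','wb'))
im=get_image('top');cv2.imwrite('pics/t2.png',cv2.resize(im[120:270,280:450],None,fx=4,fy=4))
"
```

```text
grasp_force: 59.7
grasp_force: 59.7
clock: 6.95
eef_pos: [0.4223, -0.24, 0.2767]
ee_rot: [0.588, 0.809, 0.0, -0.0]
contact_force: [-0.7, 0.6, -3.5]
grip_width: 0.0092
grasp_force: 59.8
t 6.95 shift units [0.0003 0.0027 0.1998] turn units -0.02 F [-0.7  0.6 -3.5] grip 0.0092 59.8 tilt 0.0003 j [-0.61  0.42  1.92  0.    0.8  -0.93]
```

View pics/w2.png

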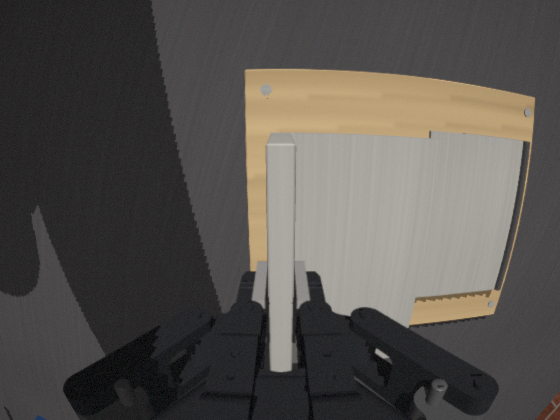

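View pics/t2.png

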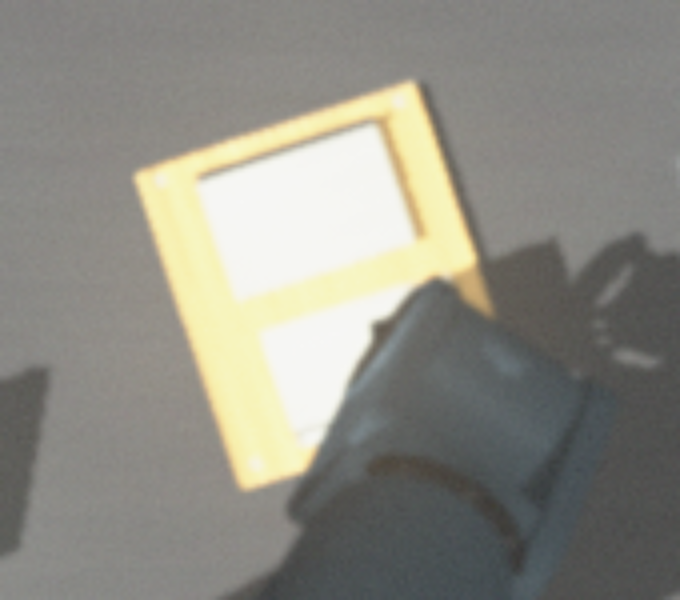

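```bash
python3 -c "
import cv2
im=cv2.imread('pics/w2.png')
cv2.imwrite('pics/w2c.png',cv2.resize(im[60:330,235:545],None,fx=2.5,fy=2.2,interpolation=2))"
```

```text
(no output)
```

View pics/w2c.png

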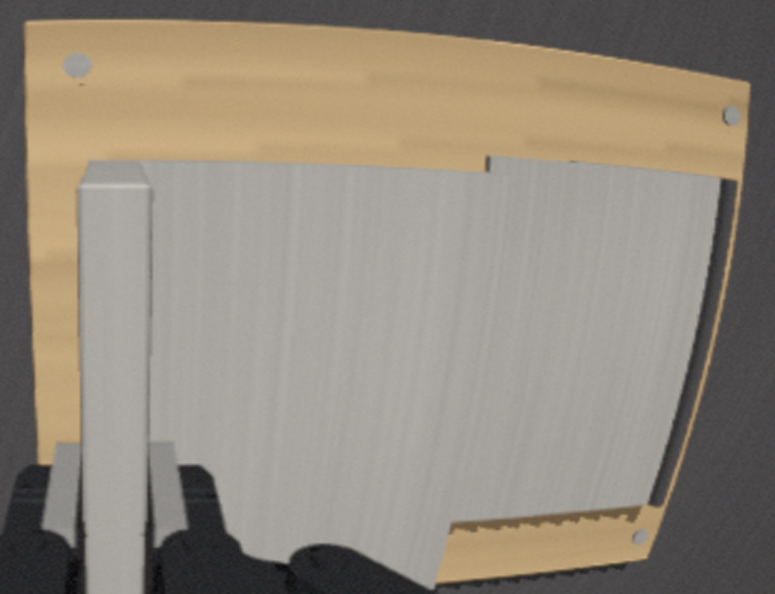

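```bash
cat > rel.py <<'E'
from h import *
import pickle;s=pickle.load(open('w2.pkl','rb'))
FL=[(-.125,.11,.012),(.125,.11,.012),(.125,-.11,.012),(.105,.07,.023),(.105,-.07,.023)]
FP=[(245.4,70),(534.6,98.2),(495,313.6),(523,140.5),(492,290.5)]
f,r=fit([('wrist',s,l,q) for l,q in zip(FL,FP)],[.5176,-.208,.3238]);print("fixture",f,r)
SL=[(.0425,.07,.004),(.0425,-.07,.004),(-.0425,.07,.05),(-.0325,.07,.05)]
SP=[(430.2,137.7),(408.2,326.8),(267,145),(295,145)]
F=lambda p:np.concatenate([proj('wrist',place(p[:3],l,p[3]),s)[0]-q for l,q in zip(SL,SP)])
q=least_squares(F,[.457,-.23,.32,.09]);p=q.x;print("strip",p,np.round(q.fun,1))
c,si=np.cos(f[2]),np.sin(f[2]);d=p[:2]-f[:2]
print("strip in fixture mm",1e3*(c*d[0]+si*d[1]),1e3*(c*d[1]-si*d[0]),"yaw",p[2]-f[2])
y=go([.42,-.24,.08],1.89);print("tool yaw-90",y-np.pi/2)
E
python3 rel.py
```

```text
fixture [ 0.51742161 -0.20955902  0.31664418] [[-1.2, -0.1], [0.3, -0.2], [-1.9, 0.8], [1.4, 1.0], [2.7, -1.3]]
strip [ 0.46388171 -0.22752702  0.38480502  0.06876547] [-5.9 -6.7 -1.2  6.5  3.6  1.6  1.2 -0.1]
strip in fixture mm -56.47307116885331 -0.4035176918985063 yaw 0.06816084157305224
t 7.05 shift units [-0.0014 -0.0148  0.2097] turn units -0.004 F [ 0.1  0.6 -3. ] grip 0.0094 59.7 tilt 0.0005 j [-0.61  0.42  1.92  0.    0.8  -0.93]
tool yaw-90 0.31743409324176297
```

```bash
cat > e.py <<'E'
import re
t=open('rel.py').read()
t=t.replace("F=lambda p:np.concatenate([proj('wrist',place(p[:3],l,p[3]),s)[0]-q for l,q in zip(SL,SP)])","""SL+=[(-.0425,.07,0)];SP+=[(271,133.6)]
F=lambda p:np.concatenate([proj('wrist',place(p[:3],(l[0],p[4] if i==1 else l[1],l[2]),p[3]),s)[0]-q for i,(l,q) in enumerate(zip(SL,SP))])""").replace(".32,.09]",".32,.09,-.05]")
open('rel.py','w').write(t)
E
python3 e.py; python3 rel.py
```

```text
fixture [ 0.51742161 -0.20955902  0.31664418] [[-1.2, -0.1], [0.3, -0.2], [-1.9, 0.8], [1.4, 1.0], [2.7, -1.3]]
strip [ 0.46024129 -0.22900537  0.34123481  0.08001331 -0.05198924] [ 1.2 -1.4 -1.4 -0.3  0.   0.5  0.2 -0.2 -0.1  1. ]
strip in fixture mm -60.392837092502184 -0.6748151945023644 yaw 0.02459062711542198
t 7.05 shift units [-0.0014 -0.0148  0.2097] turn units -0.004 F [ 0.1  0.6 -3. ] grip 0.0094 59.7 tilt 0.0005 j [-0.61  0.42  1.92  0.    0.8  -0.93]
tool yaw-90 0.31743409324176297
```

```bash
python3 -m jog '[[0,0,0,0.15,0],[0,0,0,0.15,0],[0,0,0,0.05,0],[0,0,0,0,0],[0,0,0,0,0]]' | grep -E "eef|cont";for i in 1; do python3 -m jog '[[0,0,0,0.01,0],[0,0,0,0.008,0],[0,0,0,0.005,0],[0,0,0,0,0]]' | grep -E "eef|cont"; done
```

```text
eef_pos: [0.4232, -0.2393, 0.2076]
contact_force: [-0.2, -0.0, -3.1]
eef_pos: [0.4227, -0.2395, 0.2022]
contact_force: [0.0, 0.6, -2.7]
```

```bash
python3 -m jog '[[0,0,0,0.005,0],[0,0,0,0.005,0],[0,0,0,0,0]]' | grep -E "eef|cont";python3 -m jog '[[0,0,0,0.004,0],[0,0,0,0,0]]' | grep -E "eef|cont"; python3 -c "
from h import *
im=get_image('scene');cv2.imwrite('pics/s3.png',cv2.resize(im[140:250,140:280],None,fx=5,fy=5,interpolation=2))
go([.42,-.24,.044],1.89)
print([(np.round(d['at'],1).tolist(),round(d['confidence'],2)) for l in('tuck_left','tuck_right','lap_edge','strip') for d in spot_point('scene',l)])
f=[.5175,-.2088,.32]
for n,l in dict(edge0=(-.02,.07,.012),edge1=(-.02,-.07,.012),l0=(.01,.07,.023),l1=(.01,-.07,.023)).items(): print(n,(proj('scene',place(f,l))[0]-[140,140])*5)
"
```

```text
eef_pos: [0.4227, -0.2395, 0.2]
contact_force: [-0.2, -0.6, -3.7]
eef_pos: [0.4227, -0.2395, 0.1997]
contact_force: [-2.4, 1.0, 5.2]
t 8.5 shift units [ 0.0018 -0.0138  0.0049] turn units -0.0 F [-2.5  1.5  5.1] grip 0.009 61.0 tilt 0.0001 j [-0.61  0.56  1.95 -0.    0.62 -0.93]
[([232.4, 193.8], 0.94), ([424.8, 272.6], 0.75), ([435.0, 227.1], 0.73), ([356.2, 207.7], 0.66), ([206.1, 206.4], 0.2), ([325.2, 237.1], 0.96), ([396.2, 195.5], 0.82), ([370.2, 257.0], 0.75), ([189.1, 184.7], 0.72), ([208.3, 194.7], 0.92), ([211.7, 303.5], 0.7), ([189.3, 182.7], 0.67), ([398.6, 255.8], 0.88), ([427.9, 202.4], 0.79), ([327.1, 213.2], 0.78), ([220.6, 176.0], 0.74)]
edge0 [469.70596513 264.9338763 ]
edge1 [246.26701131 210.6992394 ]
l0 [451.51949633 292.84106762]
l1 [224.46692638 237.22073392]
```

View pics/s3.png

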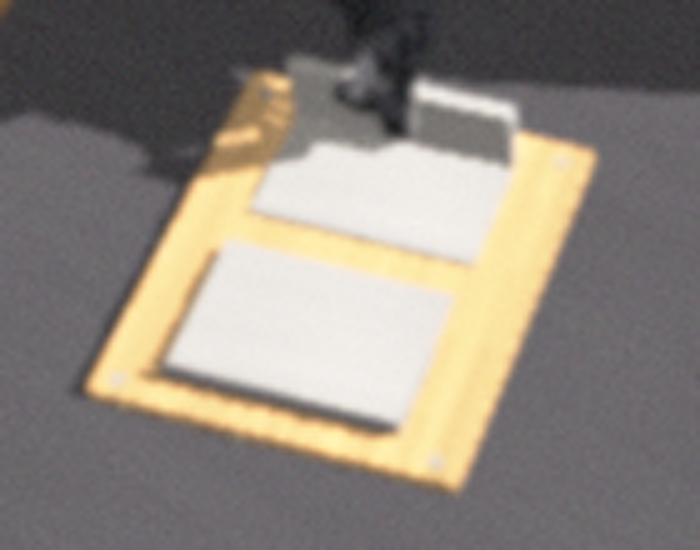

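```bash
python3 -m jog '[[0,0,0.04,0,0],[0,0,0.05,0,0],[0,0,0.05,0,0],[0,0,0.04,0,0],[0,0,0,0,0]]' | grep -E "eef|cont"; python3 -c "
from h import *
go(place([.5175,-.2088,.32],(-.035,0,.044))[0],.32+np.pi/2)"
```

```text
eef_pos: [0.4579, -0.228, 0.1997]
contact_force: [3.1, 1.3, 3.0]
t 9.2 shift units [-0.0023  0.138   0.0052] turn units -0.001 F [3.1 1.3 3. ] grip 0.009 60.9 tilt 0.0021 j [-0.55  0.6   1.89  0.    0.66 -0.87]
```

```bash
python3 -m jog '[[0,0,0.03,0,0],[0,0,0.03,0,0],[0,0,0.03,0,0],[0,0,0.02,0,0],[0,0,0,0,0]]' | grep -E "eef|cont"; python3 -m jog '[[0,0,0.01,0,0],[0,0,0.01,0,0],[0,0,0,0,0]]' | grep -E "eef|cont"; python3 -c "
from h import *
go(place([.5175,-.2088,.32],(-.035,0,.044))[0],.32+np.pi/2)"
```

```text
eef_pos: [0.478, -0.2214, 0.1997]
contact_force: [-1.0, 0.8, 6.9]
eef_pos: [0.4814, -0.2202, 0.1997]
contact_force: [-4.4, -0.5, 7.6]
t 10.0 shift units [-0.0026  0.0144  0.0048] turn units -0.002 F [-4.4 -0.5  7.6] grip 0.0097 61.5 tilt 0.0003 j [-0.52  0.62  1.84 -0.    0.68 -0.84]
```

```bash
python3 -m jog '[[0,0,0.007,0,0],[0,0,0,0,0]]' | grep -E "eef|cont"; python3 -m jog '[[0,0,0.006,0,0],[0,0,0,0,0]]' | grep -E "eef|cont"
```

```text
eef_pos: [0.4826, -0.2198, 0.1997]
contact_force: [-4.4, -1.1, 8.5]
eef_pos: [0.4837, -0.2195, 0.1997]
contact_force: [-4.8, -2.0, 8.0]
```

```bash
python3 -m jog '[[0,0,0.005,0,0],[0,0,0,0,0]]' | grep -E "eef|cont"; python3 -m jog '[[0,0,0.005,0,0],[0,0,0,0,0]]' | grep -E "eef|cont"
```

```text
eef_pos: [0.4841, -0.2193, 0.1996]
contact_force: [-10.9, -3.1, 12.1]
eef_pos: [0.4845, -0.2193, 0.1997]
contact_force: [-18.2, -7.3, 16.3]
```

```bash
python3 -m jog '[[0,0,-0.004,0.003,0],[0,0,0,0,0],[0,0,0,0,0]]' | grep -E "eef|cont|clock|grasp"; python3 -c "
from h import *
a=cv2.resize(get_image('scene')[140:250,140:280],None,fx=4,fy=4,interpolation=2)
b=get_image('wrist')[30:330,300:540]
b=cv2.resize(b,(352,440));cv2.imwrite('pics/f4.png',cv2.resize(np.hstack([a,b]),None,fx=.86,fy=1))
go(place([.5175,-.2088,.32],(-.035,0,.044))[0],.32+np.pi/2)"
```

```text
clock: 11.1
eef_pos: [0.4842, -0.2193, 0.1996]
contact_force: [-15.7, -2.8, 22.2]
grasp_force: 63.7
t 11.2 shift units [-0.0026 -0.0004  0.0047] turn units -0.002 F [-15.9  -1.8  21.9] grip 0.0088 63.7 tilt 0.0023 j [-0.51  0.62  1.83 -0.    0.69 -0.83]
```

View pics/f4.png

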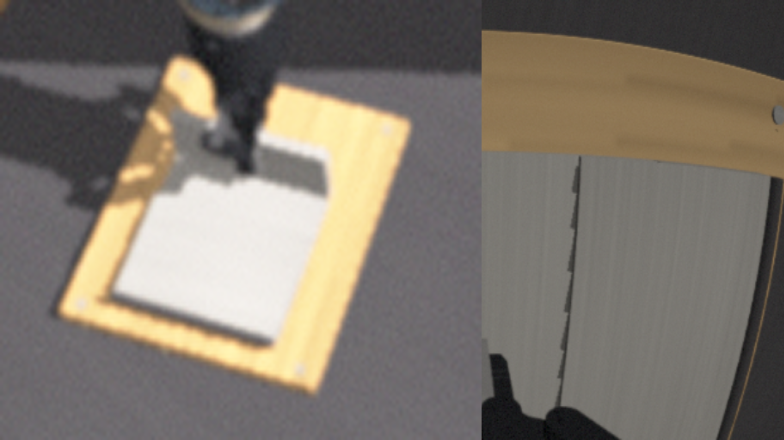

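The picture shows the flange under the sheet, with the ends of the strip and sheet level. The strip is against the stop and pressed down at about 22 N, a little over a firm press.

```bash
python3 -m jog '[[0,0,0,-0.002,0],[0,0,0,0,0]]' | grep -E "eef|cont|grasp"; python3 -c "
from plant import *
print(hand_in())"
```

```text
eef_pos: [0.4842, -0.2193, 0.1997]
contact_force: [-14.1, -3.4, 15.4]
grasp_force: 62.6
the job is handed in; nothing more can be done
None
```

I've handed the job in after about 11 s of robot time: the strip is under the lap sheet against the stop bar, its ends level with the sheet's, still gripped and pressed down with about 15 N. No verdict came back with the hand-in.

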